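Put the stone setter's things away by kind

TASK

Clear the setter's five loose things into the holders made for them: the black six-sided stone pot into the small round well of the wooden pot tray and the round tin with the blue lid into its large well; the two red-stoppered tubes lying in the two channels of the grey tube rack, one in each, either way round; the red cutter lying in the long recess of the black rest. Each must lie fully down in its place, right side up and let go, and the pot and the tin hold loose stones, so never tip one over.

Things in the scene. Friction and masses are not known exactly. Their poses are not given: they have to be found in the camera images.
- black_pot: black six-sided screw pot for stones, lid up: 35 mm over the corners, 30 mm over the flats, 28 mm high, 30 g; the round-edged lid (top 8 mm) may be gripped at any yaw as 35 mm wide. Origin: centre of its underside; z up.
- blue_tin: low round tin of stones with a bright blue screw lid: lid 63 mm in diameter (the top 10 mm), white body below it 57 mm in diameter, 22 mm high in all, 50 g; grip across the lid. Origin: centre of its underside; z up.
- white_tube: opaque white tube with a red stopper at one end, lying on its side (it does not roll): 13 mm thick, 57 mm long along its own y, 16 g. Origin: middle of its length, at its underside; z up.
- clear_tube: translucent grey, longer tube with a red stopper at one end, lying on its side (it does not roll): 13 mm thick, 69 mm long along its own y, 16 g. Origin: middle of its length, at its underside; z up.
- cutter: snap-blade cutter with red grip and black ends, lying flat: 104 mm long along its own x, 22 mm wide, 14 mm high at its flanks (slide button up to 18 mm), 60 g; grip across the flanks. Origin: centre of its underside; z up.
- pot_tray: pale wooden block with two round flat-floored wells lined blue, fixed to the bench: 92 mm along its x, 150 mm along its y, 16 mm high. Large well 74 mm in diameter, centre at its own (x 0, y +30 mm); small well 50 mm in diameter, centre at (x 0, y -42 mm); both 10 mm deep, floor 6 mm above the bench. Origin: centre of its underside, on the bench; z up.
- tube_rack: grey block with two parallel straight channels with white floors, fixed to the bench: 103 mm along its x, 101 mm along its y, 10 mm high. The channels run along its y, centred at its own (x +28 mm, y 0) and (x -28 mm, y 0); each is 30 mm wide, 86 mm long and 5 mm deep, floor 5 mm above the bench. Origin: centre of its underside, on the bench; z up.
- cutter_rest: long black block with one cork-floored recess, fixed to the bench: 140 mm along its x, 56 mm along its y, 12 mm high. The recess is centred, 124 mm long along x, 40 mm wide, 6 mm deep, floor 6 mm above the bench. Origin: centre of its underside, on the bench; z up.

How it is judged:
At the end, for the whole second after the job is handed in: Black pot in the small well, blue tin in the large one, upright on the floor, centres within 12 mm; one tube on the floor of each channel (within 11 mm across, 15 mm along); cutter flat on the floor of its recess (within 12 mm across, 14 mm along); all at rest (x of black_pot in the frame of pot_tray between -0.012 and 0.012 m and y of black_pot in the frame of pot_tray between -0.054 and -0.03 m and z of each of black_pot, blue_tin in the frame of pot_tray below 0.0085 m and angle between each of black_pot, blue_tin, cutter's own z axis and vertical below 0.12 rad and x of blue_tin in the frame of pot_tray between -0.012 and 0.012 m and y of blue_tin in the frame of pot_tray between 0.018 and 0.042 m and (((x of white_tube in the frame of tube_rack between 0.017 and 0.039 m and y of white_tube in the frame of tube_rack between -0.015 and 0.015 m and z of white_tube in the frame of tube_rack below 0.0075 m and angle between white_tube's own z axis and vertical below 0.12 rad) and (x of clear_tube in the frame of tube_rack between -0.039 and -0.017 m and y of clear_tube in the frame of tube_rack between -0.015 and 0.015 m and z of clear_tube in the frame of tube_rack below 0.0075 m and angle between clear_tube's own z axis and vertical below 0.12 rad)) or ((x of white_tube in the frame of tube_rack between -0.039 and -0.017 m and y of white_tube in the frame of tube_rack between -0.015 and 0.015 m and z of white_tube in the frame of tube_rack below 0.0075 m and angle between white_tube's own z axis and vertical below 0.12 rad) and (x of clear_tube in the frame of tube_rack between 0.017 and 0.039 m and y of clear_tube in the frame of tube_rack between -0.015 and 0.015 m and z of clear_tube in the frame of tube_rack below 0.0075 m and angle between clear_tube's own z axis and vertical below 0.12 rad))) and x of cutter in the frame of cutter_rest between -0.014 and 0.014 m and y of cutter in the frame of cutter_rest between -0.012 and 0.012 m and z of cutter in the frame of cutter_rest below 0.0085 m and linear speed of each of black_pot, blue_tin, white_tube, clear_tube, cutter below 0.02 m/s); the robot touches nothing.
It fails at once if the stone pot or the tin is tipped over (more than 40 degrees) (angle between any of black_pot, blue_tin's own z axis and vertical above 0.7 rad).
It also fails if it takes over 115 s, if anything falls off the work surface, if the arm or the gripper's body presses on something with over 40 N, if the wrist force passes 120 N, or if a joint passes its speed limit or range.

ROBOT

A 6-joint arm with a two-finger parallel gripper is mounted at the origin on a cart in front of the work surface, level with it; the furniture and walls round the work are solid. World frame = base frame: x ahead of the robot, y to its left, z up, the work surface at z = 0. Lengths are in m, angles in rad, forces in N, time in s.
With the tool pointing down it reaches from about 0.375 to 0.9 m from the base axis. Payload 3.1 kg.
Tool frame: the origin (TCP) lies between the finger pads; the fingertips stand robot.tip_extent ahead of it and the grasp point (between the pads) lies 3 mm ahead of it (robot.tip_extent is the distance from the TCP to the fingertips, in m); z points along the fingers, x is the direction in which the jaws open and shut, and the axes are right-handed (so a half turn about z gives the same grasp; the last joint's range is limited). The gripper opens to 87 mm and grips with 3 to 60 N. Pads are 19 mm wide; open, the fingers measure 117 mm over their backs; the gripper's body (75 mm by 190 mm) begins 51 mm behind the grasp point.
Start: joints at [-1.306, 0.527, 1.433, -0, 1.181, -0.178], TCP at [0.268, -0.564, 0.245] pointing down, gripper open.
Joint ranges: [-3.08, 3.08], [-0.75, 2.2], [0.22, 2.44], [-1.43, 4.57], [0, 2.65], [-2.85, 2.85]. Speed limits (rad/s): [2.79, 2.79, 3.14, 3.14, 3.14, 3.14].

INTERFACE

Orientations are given as a unit quaternion [x, y, z, w].
In Python, from rig import robot, cams gives the robot as it stands.
- The arm moves only by the tool carry_out, never from a script. Its argument "steps" is a list of rows, each a list of 3 entries, a list of its own where there are three numbers: the shift along the world's x, y, z in cm, then the turn about the world's z in degrees, then the closure, from 0 (fully open) to 1 (shut). In form: [[[dx, dy, dz], spin, fingers], ...]. A call has 1 to 10 rows; each row shifts and turns the pose as measured when the row begins; what a row does not reach is not made up. A row lasts 1/10 s, in which the tool goes at most 50 mm and 8.59 degrees, less where a joint would pass 70% of its speed; a pose out of reach is approached as far as the arm can. A call with a gripper value outside its range is refused whole. The fingers move at their own pace and stop on an object; "squeeze" is the grip in N (left out, the last holds). Time passes only in rows, so rows that do not move let the fingers close. It gives the time, the measured TCP pose, the force and the opening at its end, in the units of the state.
- robot.get_obs(): the state, without advancing time (a new reading comes with each control period).
- cams.camera(name): name is "scene" or "top" or "wrist"; returns a dict with "pixels" (480x640x3 uint8, red, green, blue), "fx", "fy", "cx", "cy" (pixels), "eye" and "rotation" of the camera in the world. Camera axes: x right, y up, looking along -z (the intrinsics and any distortion apply to the point x, -y, -z); pixel columns grow to the right and rows downward; lengths in m; the calibration is good to about 2 mm. A picture is of the moment at which its call begins. There is no depth.
- robot.hand_in(): hands the job in, once; it reports no verdict.
The state is a dict: "time": time; "q": joint angles; "joint_velocities": joint speeds; "joint_torque": joint torques, N m; "position": TCP position; "tool_rot": TCP orientation; "ft_force": force on the tool from outside, world axes, zero at the start; "moment": the same for the moment, N m; "grip_width": finger opening in m.
Only numpy, scipy, OpenCV 4.12 (cv2) and the standard library are available. Lean on these libraries where they do the work, as an engineer would, in place of code of your own. Each camera call takes 0.05 s, during which the arm holds its last target. There are 200 camera calls.

## Working session

There is one attempt and no reset: what is moved stays moved. The work goes in short steps, Python scripts to look and compute and a tool call to move; the robot and the scene stay as the last step left them, time stands still between calls to the robot, and variables do not carry over. Pictures are saved under pics/ and viewed, about 12 in all and at most 16, crops included, and the job is handed in when it is done.

Besides the shell and the picture viewer there is one more tool, called after "Request:" in YAML: its name, and indented under it one key for each argument. carry_out: Moves the arm, as the interface text tells. Its arguments: {"type":"object","properties":{"steps":{"type":"array"},"squeeze":{"type":"number"}},"required":["steps"]}

```bash
mkdir -p pics; ls
python3 - <<'E'
from rig import robot, cams
import cv2
print(robot.get_obs(), robot.tip_extent)
for n in ("top","scene"):
    c=cams.camera(n); print({k:v for k,v in c.items() if k!='pixels'})
    cv2.imwrite(f"pics/{n}0.png",c["pixels"][:,:,::-1])
E
```

```text
pics
{'time': 0.0, 'q': array([-1.30548072e+00,  5.28455998e-01,  1.43390360e+00, -2.69903140e-05,
        1.18141065e+00, -1.78460295e-01]), 'joint_velocities': array([0.00059434, 0.00170804, 0.00016397, 0.00093044, 0.00089981,
       0.00036547]), 'joint_torque': array([-4.78717611e-04, -4.40041208e+01, -1.76592940e+01,  6.32319669e-02,
        5.83075953e-02, -1.83431403e-04]), 'position': array([ 0.26820345, -0.56376135,  0.24357743]), 'tool_rot': array([ 8.45387561e-01, -5.34152306e-01, -8.11028574e-04, -7.26548084e-04]), 'ft_force': array([-0.26265296,  0.67750022, -0.02779826]), 'moment': array([-0.01081182,  0.07370826, -0.01534646]), 'grip_width': 0.08694550816782821} 0.022
{'fx': 534.6948133499279, 'fy': 534.6948133499279, 'cx': 322.3760519961102, 'cy': 241.97778600048994, 'eye': array([ 0.45686986, -0.18023075,  0.88172679]), 'rotation': array([ 0.03207934, -0.00589982, -0.70274287,  0.71069583])}
{'fx': 555.4917344032546, 'fy': 555.4917344032546, 'cx': 312.2004283499485, 'cy': 234.8620055410423, 'eye': array([-0.00254776, -0.46669911,  0.64163228]), 'rotation': array([ 0.33122794, -0.18560181, -0.45304874,  0.80658965])}
```

View pics/top0.png

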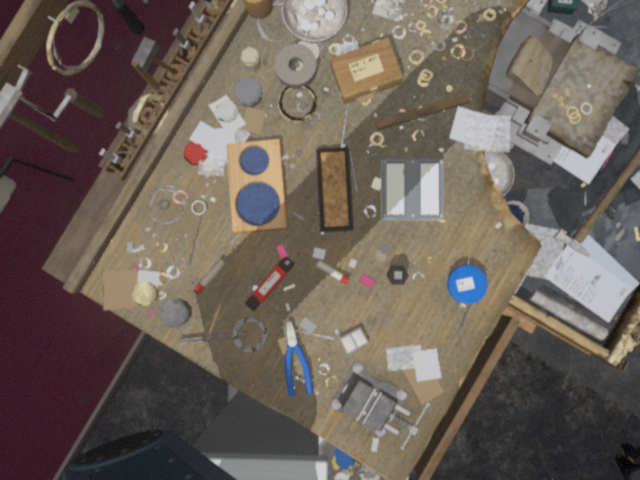

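View pics/scene0.png

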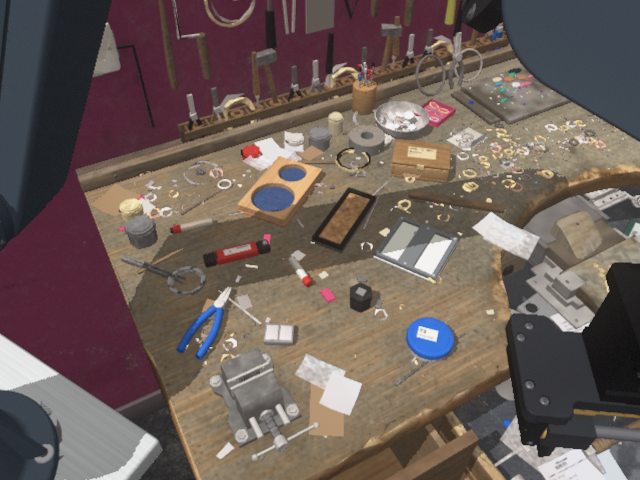

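Top view: tray (257,185), rest (335,189), rack (412,190), cutter (270,283), clear tube (210,275), white tube (332,271), pot (398,274) and tin (467,285).

```bash
cat > h.py <<'E'
import numpy as np, cv2
from scipy.spatial.transform import Rotation as R
from rig import robot, cams
def ray(c,u,v):
    d=np.array([(u-c['cx'])/c['fx'],-(v-c['cy'])/c['fy'],-1.0])
    return R.from_quat(c['rotation']).apply(d)
def world(c,u,v,z):
    d=ray(c,u,v); return c['eye']+d*(z-c['eye'][2])/d[2]
def pix(c,p):
    q=R.from_quat(c['rotation']).inv().apply(np.asarray(p,float)-c['eye'])
    return np.array([c['cx']-c['fx']*q[...,0]/q[...,2], c['cy']+c['fy']*q[...,1]/q[...,2]]).T
E
python3 - <<'E'
from h import *
c=cams.camera("top"); im=c["pixels"][:,:,::-1]
cv2.imwrite("pics/crop.png",cv2.resize(im[135:320,180:500],None,fx=2.5,fy=2.5,interpolation=cv2.INTER_CUBIC))
hsv=cv2.cvtColor(np.ascontiguousarray(im),cv2.COLOR_BGR2HSV)
for u,v in [(257,185),(335,189),(412,190),(270,283),(210,275),(332,271),(398,274),(467,285),(296,360),(370,400)]: print((u,v),world(c,u,v,0.01).round(3))
E
```

```text
(257, 185) [ 0.597 -0.039  0.01 ]
(335, 189) [ 0.591 -0.167  0.01 ]
(412, 190) [ 0.59  -0.293  0.01 ]
(270, 283) [ 0.436 -0.063  0.01 ]
(210, 275) [0.447 0.036 0.01 ]
(332, 271) [ 0.456 -0.164  0.01 ]
(398, 274) [ 0.453 -0.271  0.01 ]
(467, 285) [ 0.437 -0.382  0.01 ]
(296, 360) [ 0.312 -0.107  0.01 ]
(370, 400) [ 0.251 -0.227  0.01 ]
```

View pics/crop.png

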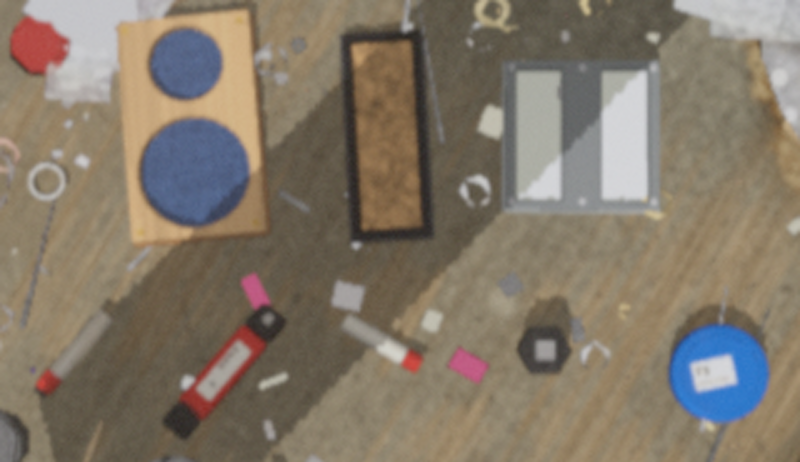

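The zoomed crop shows clear outlines. I'll turn its corner and end pixels into poses.

Run:
```python
from h import *
c=cams.camera("top")
W=lambda p,z: world(c,180+(p[0]+.5)/2.5-.5,135+(p[1]+.5)/2.5-.5,z)[:2]
def show(n,P,z):
    w=np.array([W(p,z) for p in P]); print(n,'centre',w.mean(0).round(4)); return w
ang=lambda d: round(float(np.degrees(np.arctan2(d[1],d[0]))),1)
for n,P,z in [('tray',[(119,22),(249,10),(268,232),(133,244)],.016),('rest',[(341,36),(420,29),(433,236),(352,243)],.012),('rack',[(503,62),(659,62),(660,213),(502,213)],.01)]:
    w=show(n,P,z); print('  sides mm',[round(1000*np.linalg.norm(w[i]-w[i-1]),1) for i in range(4)],'ang TL-TR',ang(w[1]-w[0]),ang(w[2]-w[3]),'BL-TL',ang(w[0]-w[3]),ang(w[1]-w[2]))
print('wells (rim mid)',W((186,64),.012),W((195,172),.012)); print('channels',W((538,136),.006),W((625,136),.006))
for n,P,z in [('cutter',[(181,421),(271,317)],.012),('clear',[(40,390),(108,317)],.0065),('white',[(343,322),(421,365)],.0065)]:
    w=show(n,P,z); print('  len',1000*np.linalg.norm(w[1]-w[0]),'ang',ang(w[1]-w[0]))
print('pot',W((544,350),.024),'tin',W((719,373),.02))
```

```text
tray centre [ 0.5952 -0.0387]
  sides mm [np.float64(147.3), np.float64(86.4), np.float64(147.1), np.float64(88.8)] ang TL-TR -84.5 -84.4 BL-TL 4.8 5.8
rest centre [ 0.5907 -0.1661]
  sides mm [np.float64(136.9), np.float64(52.1), np.float64(136.7), np.float64(53.0)] ang TL-TR -84.7 -84.5 BL-TL 3.7 4.1
rack centre [ 0.5907 -0.293 ]
  sides mm [np.float64(99.5), np.float64(101.6), np.float64(99.0), np.float64(102.3)] ang TL-TR -89.7 -89.5 BL-TL -0.0 0.4
wells (rim mid) [ 0.63738994 -0.03323872] [ 0.56571972 -0.04056289]
channels [ 0.59195901 -0.26557706] [ 0.59233373 -0.32233134]
cutter centre [ 0.4368 -0.0633]
  len 89.4642516653651 ang -40.2
clear centre [0.4456 0.0382]
  len 65.56988098968512 ang -42.2
white centre [ 0.4547 -0.1646]
  len 58.174112176553315 ang -118.1
pot [ 0.45182541 -0.26831362] tin [ 0.43856606 -0.37976086]
```

Request:
carry_out:
  steps:
    - [[3, 3.1, -1], 0, 0]
    - [[3, 3.1, -1], 0, 0]
    - [[3, 3.1, -1], 0, 0]
    - [[3, 3.1, -1], 0, 0]
    - [[3, 3.1, -1], 0, 0]
    - [[2, 2.9, -1], 0, 0]
    - [[0, 0, 0], 0, 0]
    - [[0, 0, 0], 0, 0]
  squeeze: 15

```text
time: 1.0
position: [0.4416, -0.375, 0.181]
tool_rot: [0.844, -0.536, 0.0, 0.001]
ft_force: [0.1, -0.2, 0.7]
grip_width: 0.0872
```

Run:
```python
from h import *
c=cams.camera("wrist"); cv2.imwrite("pics/w1.png",c["pixels"][:,:,::-1])
print(c['eye'],c['rotation'],pix(c,[[.4386,-.3798,.022],[.4518,-.2683,.028]]), robot.get_obs()['position'])
```

```text
[ 0.50226367 -0.34681997  0.3213776 ] [-0.10735246  0.06722477 -0.5317423   0.83738068] [[310.90683622 234.04884316]
 [174.59397899 153.32401641]] [ 0.44126368 -0.37474955  0.18090645]
```

View pics/w1.png

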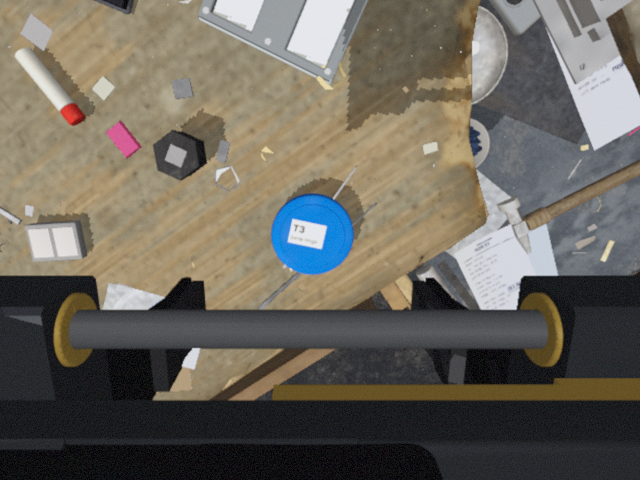

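Tin at (312,235), predicted (311,234): agreement within about 1 mm. Descending.

Request:
carry_out:
  steps:
    - [[-0.2, -0.3, -4], 0, 0]
    - [[-0.1, -0.2, -4], 0, 0]
    - [[0, 0, -4], 0, 0]
    - [[0, 0, -2.4], 0, 0]
    - [[0, 0, 0], 0, 0]
    - [[0, 0, 0], 0, 0]

```text
time: 1.65
position: [0.4369, -0.3917, 0.0371]
tool_rot: [0.841, -0.541, 0.007, 0.004]
ft_force: [0.4, -0.1, 0.2]
grip_width: 0.0869
```

Run:
```python
from h import *
print(robot.get_obs()['position'])
c=cams.camera("wrist")
# pixel checks from earlier wrist view of tin taken at eye/rot saved
```

```text
[ 0.43691666 -0.39169779  0.03708725]
```

Request:
carry_out:
  steps:
    - [[0.1, 0.6, 0], 0, 0]
    - [[0.1, 0.6, 0], 0, 0]
    - [[0, 0, 0], 0, 0]

```text
time: 2.0
position: [0.4403, -0.3815, 0.0417]
tool_rot: [0.841, -0.541, 0.011, 0.005]
ft_force: [0.4, 0.2, 0.7]
grip_width: 0.0871
```

Request:
carry_out:
  steps:
    - [[-0.1, 0.1, -0.7], 0, 0]
    - [[0, 0, 0], 0, 0]
    - [[0, 0, 0], 0, 0]

```text
time: 2.3
position: [0.4403, -0.3805, 0.036]
tool_rot: [0.841, -0.54, 0.012, 0.006]
ft_force: [0.5, -0.3, 1.1]
grip_width: 0.0872
```

Request:
carry_out:
  steps:
    - [[0, 0, 0], 0, 1]
    - [[0, 0, 0], 0, 1]
    - [[0, 0, 0], 0, 1]
    - [[0, 0, 0], 0, 1]
    - [[0, 0, 0], 0, 1]
    - [[0, 0, 0], 0, 1]

```text
time: 2.9
position: [0.4403, -0.3805, 0.0357]
tool_rot: [0.841, -0.54, 0.012, 0.006]
ft_force: [-0.0, 0.9, 0.3]
grip_width: 0.0605
```

Request:
carry_out:
  steps:
    - [[0, 0, 1.5], 0, 1]
    - [[0, 0, 3], 0, 1]
    - [[0, 0, 3], 0, 1]
    - [[1, 3, 1], 0, 1]
    - [[1, 3, 0], 0, 1]
    - [[0, 0, 0], 0, 1]
    - [[0, 0, 0], 0, 1]

```text
time: 3.6
position: [0.4612, -0.3206, 0.1297]
tool_rot: [0.841, -0.541, 0.015, 0.007]
ft_force: [-0.7, -0.5, -0.6]
grip_width: 0.0606
```

Run:
```python
from h import *
o=robot.get_obs(); print(o['position'],R.from_quat(o['tool_rot']).as_matrix().round(3))
c=cams.camera("wrist"); cv2.imwrite("pics/w2.png",c["pixels"][:,:,::-1])
```

```text
[ 0.461164   -0.32061475  0.12965952] [[ 0.414 -0.91   0.019]
 [-0.91  -0.414 -0.028]
 [ 0.033 -0.005 -0.999]]
```

View pics/w2.png

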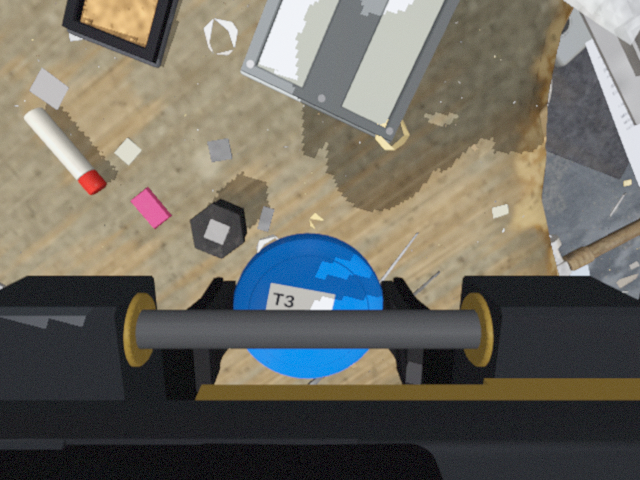

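Tin is held centred and level at (308,305). Carrying it to the large well.

Request:
carry_out:
  steps:
    - [[1.4, 3.6, 0], 0, 1]
    - [[1.4, 3.6, 0], 0, 1]
    - [[1.4, 3.6, 0], 0, 1]
    - [[1.4, 3.6, 0], 0, 1]
    - [[1.4, 3.6, 0], 0, 1]
    - [[1.4, 3.6, 0], 0, 1]
    - [[1.4, 3.6, 0], 0, 1]
    - [[0.6, 2.7, 0], 0, 1]
    - [[0, 0, 0], 0, 1]
    - [[0, 0, 0], 0, 1]

```text
time: 4.65
position: [0.57, -0.0448, 0.1293]
tool_rot: [0.836, -0.548, 0.019, 0.008]
ft_force: [0.4, -0.7, -0.7]
grip_width: 0.0606
```

Request:
carry_out:
  steps:
    - [[-0.2, 0.2, -2], 0, 1]
    - [[-0.2, 0.2, -2], 0, 1]
    - [[0, 0, -2], 0, 1]
    - [[0, 0, -1.2], 0, 1]
    - [[0, 0, 0], 0, 1]
    - [[0, 0, 0], 0, 1]

```text
time: 5.25
position: [0.567, -0.0507, 0.0558]
tool_rot: [0.833, -0.552, 0.021, 0.008]
ft_force: [-0.5, 0.8, 0.0]
grip_width: 0.0607
```

Run:
```python
from h import *
o=robot.get_obs(); print(o['position'],o['tool_rot'])
c=cams.camera("wrist"); cv2.imwrite("pics/w3.png",c["pixels"][:,:,::-1])
```

```text
[ 0.56703844 -0.05068315  0.05580591] [ 0.83342756 -0.55217989  0.02068415  0.00824819]
```

View pics/w3.png

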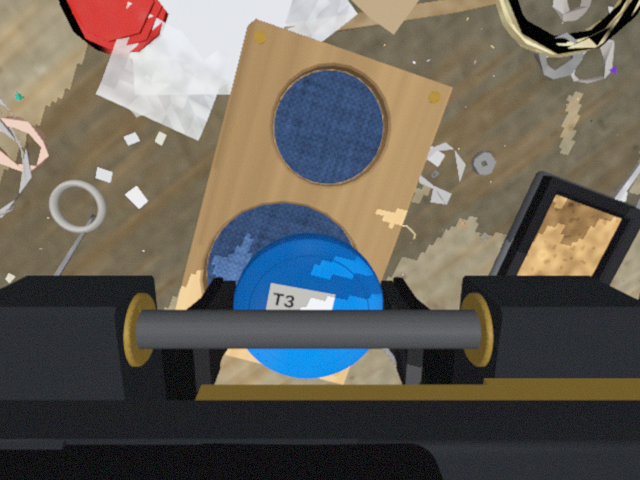

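Request:
carry_out:
  steps:
    - [[-0.1, 0.5, 0], 0, 1]
    - [[-0.1, 0.5, 0], 0, 1]
    - [[0, 0, 0], 0, 1]
    - [[0, 0, 0], 0, 1]

```text
time: 5.7
position: [0.5665, -0.0402, 0.0587]
tool_rot: [0.833, -0.552, 0.023, 0.007]
ft_force: [0.3, 0.2, -0.5]
grip_width: 0.0604
```

Run:
```python
from h import *
o=robot.get_obs(); print(o['position'],o['tool_rot'])
c=cams.camera("wrist"); im=c["pixels"][:,:,::-1].copy()
# well rims & tray centre check: overlay predicted rims
t=np.linspace(0,2*np.pi,200)
for (x,y),r in [((.5655,-.041),.037),((.6372,-.034),.025)]:
    P=pix(c,np.c_[x+r*np.cos(t),y+r*np.sin(t),0*t+.016]); cv2.polylines(im,[P.round().astype(int)],True,(0,255,0),1)
cv2.imwrite("pics/w4.png",im)
```

```text
[ 0.5664841  -0.04023957  0.0586815 ] [ 0.83339484 -0.55214338  0.0231467   0.00741267]
```

View pics/w4.png

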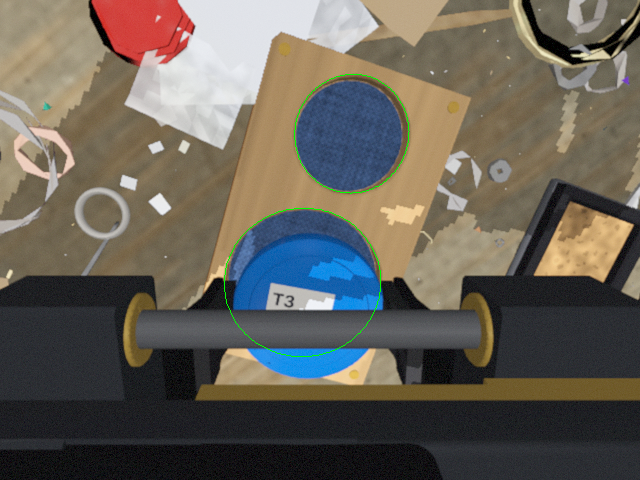

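Run:
```python
from h import *
c=cams.camera("wrist"); o=robot.get_obs(); print(o['position'],R.from_quat(o['tool_rot']).as_matrix()[:,2])
print(world(c,308,306,.045), c['fx'])
```

```text
[ 0.56641505 -0.04034475  0.05851488] [ 0.03008275 -0.0378121  -0.99883195]
[ 0.56729321 -0.04132001  0.045     ] 411.1324460788929
```

Rim overlay matches the wells; tin centre is within 2 mm of the well. Lowering in small steps.

Request:
carry_out:
  steps:
    - [[-0.05, 0.05, -0.4], 0, 1]
    - [[-0.05, 0.05, -0.4], 0, 1]
    - [[0, 0.05, -0.4], 0, 1]
    - [[0, 0, 0], 0, 1]
    - [[0, 0, 0], 0, 1]

```text
time: 6.3
position: [0.5652, -0.0387, 0.0451]
tool_rot: [0.833, -0.552, 0.023, 0.008]
ft_force: [-0.4, -0.4, -0.6]
grip_width: 0.0606
```

Request:
carry_out:
  steps:
    - [[0, -0.1, -0.2], 0, 1]
    - [[0, -0.1, -0.15], 0, 1]
    - [[0, 0, 0], 0, 1]
    - [[0, 0, 0], 0, 0.15]
    - [[0, 0, 0], 0, 0.15]
    - [[0, 0, 0], 0, 0.15]
    - [[0, 0, 0], 0, 0]

```text
time: 7.0
position: [0.5658, -0.0408, 0.0422]
tool_rot: [0.833, -0.553, 0.023, 0.007]
ft_force: [0.1, -0.3, 0.4]
grip_width: 0.0764
```

Request:
carry_out:
  steps:
    - [[0, 0, 1], 0, 0]
    - [[0, 0, 2], 0, 0]
    - [[0, 0, 3], 0, 0]
    - [[-1.9, -3.8, 1.5], 0, 0]
    - [[-1.9, -3.8, 0], 0, 0]
    - [[-1.9, -3.8, 0], 0, 0]
    - [[-1.9, -3.8, 0], 0, 0]
    - [[-1.9, -3.8, 0], 0, 0]
    - [[-1.9, -3.8, 0], 0, 0]
    - [[0, 0, 0], 0, 0]

```text
time: 8.0
position: [0.4508, -0.2774, 0.1272]
tool_rot: [0.835, -0.55, 0.031, 0.008]
ft_force: [-0.1, 0.4, 0.3]
grip_width: 0.0869
```

Run:
```python
from h import *
o=robot.get_obs(); print(o['position'],R.from_quat(o['tool_rot']).as_matrix().round(3))
c=cams.camera("wrist"); im=c["pixels"][:,:,::-1].copy()
for p in [(.4518,-.2683,.028),(.4547,-.1646,.0065)]:
    q=pix(c,p); print(q); cv2.drawMarker(im,tuple(q.round().astype(int).tolist()),(0,255,0),0,12,1)
cv2.imwrite("pics/w5.png",im)
```

```text
[ 0.45082383 -0.27735411  0.12720289] [[ 0.394 -0.918  0.043]
 [-0.917 -0.396 -0.047]
 [ 0.06  -0.021 -0.998]]
[283.74510245 246.06693619]
[129.47691783 171.1508018 ]
```

View pics/w5.png

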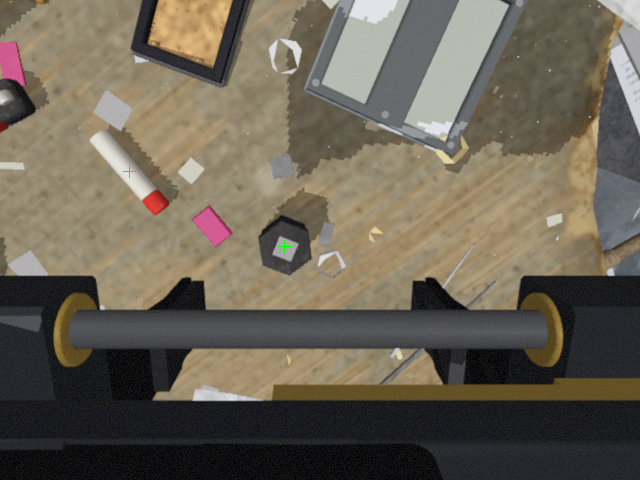

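Markers sit on the pot (285,246) and white tube (129,171). The tool has drifted 3.7° off vertical; the drift always goes the same way in the world, so a half turn before the next grasps should let it unwind.

Request:
carry_out:
  steps:
    - [[0, 0.5, 0], 8.5, 0]
    - [[0, 0.5, 0], 8.5, 0]
    - [[0, 0, 0], 8.5, 0]
    - [[0, 0, 0], 8.5, 0]
    - [[0, 0, 0], 8.5, 0]
    - [[0, 0, 0], 8.5, 0]
    - [[0, 0, 0], 8.5, 0]
    - [[0, 0, 0], 8.5, 0]
    - [[0, 0, 0], 8.5, 0]
    - [[0, 0, 0], 8.5, 0]

```text
time: 9.05
position: [0.4545, -0.2492, 0.1307]
tool_rot: [0.985, 0.171, 0.025, -0.018]
ft_force: [0.4, -0.4, 0.3]
grip_width: 0.0866
```

Request:
carry_out:
  steps:
    - [[0, 0, 0], 8.5, 0]
    - [[0, 0, 0], 8.5, 0]
    - [[0, 0, 0], 8.5, 0]
    - [[0, 0, 0], 8.5, 0]
    - [[0, 0, 0], 8.5, 0]
    - [[0, 0, 0], 8.5, 0]
    - [[0, 0, 0], 8.5, 0]
    - [[0, 0, 0], 0, 0]
    - [[0, 0, 0], 0, 0]

```text
time: 9.95
position: [0.4586, -0.2334, 0.1337]
tool_rot: [0.766, 0.642, 0.013, -0.031]
ft_force: [0.7, -0.8, -0.4]
grip_width: 0.0869
```

```bash
cat >> h.py <<'E'
def st():
    o=robot.get_obs(); M=R.from_quat(o['tool_rot']).as_matrix()
    print('t',round(o['time'],2),'p',o['position'].round(4),'yaw',round(float(np.degrees(np.arctan2(M[1,0],M[0,0]))),1),'z',M[:,2].round(3),'w',round(o['grip_width'],4),'q',np.degrees(o['q']).round(0))
E
python3 -c "from h import *; st()"
```

```text
t 9.95 p [ 0.4586 -0.2334  0.1337] yaw 79.8 z [-0.02   0.063 -0.998] w 0.0869 q [ -41.   32.  102.    3.   49. -122.]
```

Request:
carry_out:
  steps:
    - [[-0.35, -1.7, -1], 0, 0]
    - [[-0.35, -1.8, -1], 0, 0]
    - [[0, 0, -2], 0, 0]
    - [[0, 0, -2], 0, 0]
    - [[0, 0, 0], 0, 0]
    - [[0, 0, 0], 0, 0]

```text
time: 10.55
position: [0.4505, -0.2762, 0.0692]
tool_rot: [0.769, 0.638, 0.012, -0.029]
ft_force: [0.3, -0.6, 0.6]
grip_width: 0.0872
```

```bash
python3 -c "from h import *; st()"
```

```text
t 10.55 p [ 0.4505 -0.2762  0.0692] yaw 79.3 z [-0.018  0.061 -0.998] w 0.0872 q [ -45.   39.  102.    3.   42. -126.]
```

Request:
carry_out:
  steps:
    - [[0.1, 0.5, -0.6], 0, 0]
    - [[0, 0.5, -0.8], 0, 0]
    - [[0, 0.1, -0.8], 0, 0]
    - [[0, 0.1, -0.8], 0, 0]
    - [[0, 0, 0], 0, 0]
    - [[0, 0, 0], 0, 0]

```text
time: 11.15
position: [0.4521, -0.2643, 0.038]
tool_rot: [0.77, 0.638, 0.013, -0.028]
ft_force: [1.3, -0.3, 0.9]
grip_width: 0.0865
```

```bash
python3 -c "from h import *; st()"
```

```text
t 11.15 p [ 0.4521 -0.2643  0.038 ] yaw 79.3 z [-0.016  0.059 -0.998] w 0.0865 q [ -44.   42.  103.    3.   38. -125.]
```

Request:
carry_out:
  steps:
    - [[0, -0.35, 0], 0, 0]
    - [[0, 0, 0], 0, 0.3]
    - [[0, 0, 0], 0, 0.6]
    - [[0, 0, 0], 0, 1]
    - [[0, 0, 0], 0, 1]
    - [[0, 0, 0], 0, 1]
    - [[0, 0, 0], 0, 1]

```text
time: 11.85
position: [0.4528, -0.2689, 0.0391]
tool_rot: [0.77, 0.638, 0.013, -0.026]
ft_force: [-0.1, -0.9, 0.6]
grip_width: 0.0472
```

```bash
python3 -c "from h import *; st()"
```

```text
t 11.85 p [ 0.4528 -0.2689  0.0391] yaw 79.3 z [-0.014  0.057 -0.998] w 0.0472 q [ -44.   42.  103.    3.   38. -126.]
```

Request:
carry_out:
  steps:
    - [[0, 0, 0], 0, 1]
    - [[0, 0, 0], 0, 1]
    - [[0, 0, 0], 0, 1]
    - [[0, 0, 0.8], 0, 1]
    - [[0, 0, 1], 0, 1]
    - [[0, 0, 2], 0, 1]
    - [[0, 0, 3], 0, 1]
    - [[0, 0, 0], 0, 1]

```text
time: 12.65
position: [0.4524, -0.2684, 0.111]
tool_rot: [0.77, 0.638, 0.013, -0.027]
ft_force: [0.7, -0.2, -0.5]
grip_width: 0.0345
```

```bash
python3 -c "from h import *; st()
c=cams.camera('wrist'); cv2.imwrite('pics/w6.png',c['pixels'][:,:,::-1])"
```

```text
t 12.65 p [ 0.4524 -0.2684  0.111 ] yaw 79.3 z [-0.015  0.058 -0.998] w 0.0345 q [ -44.   35.  101.    2.   47. -125.]
```

View pics/w6.png

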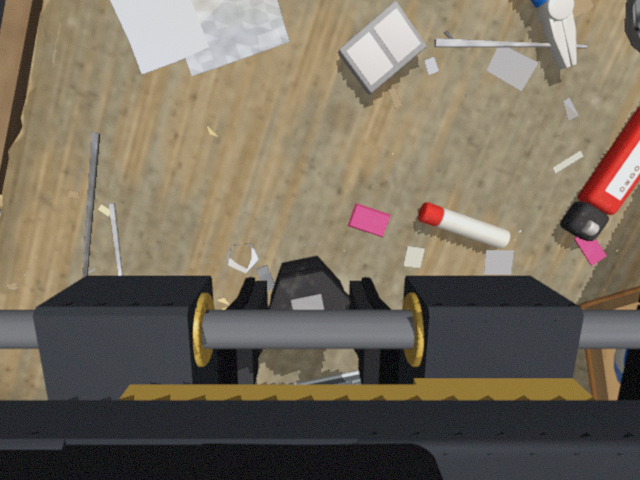

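Pot is held at (308,290). Carrying it to the small well.

Request:
carry_out:
  steps:
    - [[2.3, 2.9, 0], 0, 1]
    - [[2.3, 2.9, 0], 0, 1]
    - [[2.3, 2.9, 0], 0, 1]
    - [[2.3, 2.9, 0], 0, 1]
    - [[2.3, 2.9, 0], 0, 1]
    - [[2.3, 2.9, 0], 0, 1]
    - [[2.3, 2.9, 0], 0, 1]
    - [[2.2, 2.9, 0], 0, 1]
    - [[0, 0, 0], 0, 1]
    - [[0, 0, 0], 0, 1]

```text
time: 13.7
position: [0.6352, -0.0253, 0.1032]
tool_rot: [0.771, 0.636, 0.009, -0.033]
ft_force: [-0.2, -1.2, -0.2]
grip_width: 0.0346
```

```bash
python3 -c "from h import *; st()"
```

```text
t 13.7 p [ 0.6352 -0.0253  0.1032] yaw 79.0 z [-0.027  0.062 -0.998] w 0.0346 q [-14.  42.  85.   4.  55. -95.]
```

Request:
carry_out:
  steps:
    - [[0.1, -0.2, -1], 0, 1]
    - [[0.1, -0.2, -1], 0, 1]
    - [[0, 0, -1], 0, 1]
    - [[0, 0, -1], 0, 1]
    - [[0, 0, 0], 0, 1]
    - [[0, 0, 0], 0, 1]

```text
time: 14.3
position: [0.6328, -0.0339, 0.0569]
tool_rot: [0.773, 0.634, 0.007, -0.036]
ft_force: [0.1, -0.4, 0.4]
grip_width: 0.0341
```

```bash
python3 -c "from h import *; st()"
```

```text
t 14.3 p [ 0.6328 -0.0339  0.0569] yaw 78.6 z [-0.035  0.064 -0.997] w 0.0341 q [-15.  46.  86.   4.  51. -96.]
```

Request:
carry_out:
  steps:
    - [[0.3, 0, 0], 0, 1]
    - [[0.2, 0, -0.4], 0, 1]
    - [[0, 0.1, -0.4], 0, 1]
    - [[0, 0, 0], 0, 1]
    - [[0, 0, 0], 0, 1]

```text
time: 14.8
position: [0.6393, -0.033, 0.0494]
tool_rot: [0.773, 0.634, 0.008, -0.035]
ft_force: [-1.0, 0.4, -0.1]
grip_width: 0.0341
```

```bash
python3 -c "from h import *; st()"
```

```text
t 14.8 p [ 0.6393 -0.033   0.0494] yaw 78.6 z [-0.032  0.063 -0.998] w 0.0341 q [-14.  46.  86.   4.  51. -96.]
```

Request:
carry_out:
  steps:
    - [[-0.1, 0, -0.2], 0, 1]
    - [[0, 0, -0.2], 0, 1]
    - [[0, 0, 0], 0, 1]
    - [[0, 0, 0], 0, 0.4]
    - [[0, 0, 0], 0, 0.4]
    - [[0, 0, 0], 0, 0.3]
    - [[0, 0, 0], 0, 0.2]

```text
time: 15.5
position: [0.6384, -0.0328, 0.0457]
tool_rot: [0.773, 0.634, 0.008, -0.034]
ft_force: [-0.4, 0.2, 0.6]
grip_width: 0.0587
```

```bash
python3 -c "from h import *; st()"
```

```text
t 15.5 p [ 0.6384 -0.0328  0.0457] yaw 78.6 z [-0.031  0.063 -0.998] w 0.0587 q [-14.  47.  86.   4.  50. -96.]
```

Request:
carry_out:
  steps:
    - [[0, 0, 1], 0, 0.2]
    - [[0, 0, 2], 0, 0.2]
    - [[0, 0, 3], 0, 0.2]
    - [[-3.4, 1, 1.5], 0, 0]
    - [[-3.4, 1, 0], -6, 0]
    - [[-3.4, 1, 0], -6, 0]
    - [[-3.4, 1, 0], -6, 0]
    - [[-3, 1, 0], -6, 0]
    - [[-2.6, 1, 0], -6, 0]
    - [[0, 0, 0], 0, 0]

```text
time: 16.5
position: [0.4422, 0.028, 0.1308]
tool_rot: [0.915, 0.402, 0.019, -0.025]
ft_force: [0.9, 0.0, -0.8]
grip_width: 0.087
```

Run:
```python
from h import *
st()
c=cams.camera("wrist"); im=c["pixels"][:,:,::-1].copy()
for p in [(.4456,.0382,.0065),(.4368,-.0633,.014)]:
    q=pix(c,p); print(q); cv2.drawMarker(im,tuple(q.round().astype(int).tolist()),(0,255,0),0,12,1)
cv2.imwrite("pics/w7.png",im)
```

```text
t 16.5 p [0.4422 0.028  0.1308] yaw 47.4 z [ 0.015  0.061 -0.998] w 0.087 q [-13.  28. 114.   6.  38. -65.]
[314.49946479 240.34297636]
[194.98020564 334.75697234]
```

View pics/w7.png

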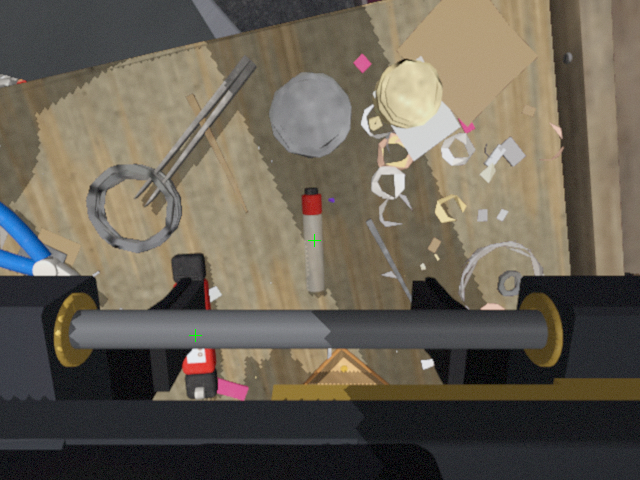

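Clear tube runs (312,188)–(316,292), centred on the marker. Descending with half-open jaws.

Request:
carry_out:
  steps:
    - [[0.2, 0.6, -1.3], 0, 0.5]
    - [[0.15, 0.6, -1.3], 0, 0.5]
    - [[0, 0.1, -1.3], 0, 0.5]
    - [[0, 0.1, -1.3], 0, 0.5]
    - [[0, 0.1, -1.2], 0, 0.5]
    - [[0, 0, 0], 0, 0.5]
    - [[0, 0, 0], 0, 0.5]

```text
time: 17.25
position: [0.4666, 0.0378, 0.0691]
tool_rot: [0.913, 0.406, 0.032, -0.015]
ft_force: [0.8, -0.6, 0.1]
grip_width: 0.0453
```

```bash
python3 -c "from h import *; st()"
```

```text
t 17.25 p [0.4666 0.0378 0.0691] yaw 48.0 z [ 0.047  0.054 -0.997] w 0.0453 q [-11.  36. 114.   8.  28. -66.]
```

Request:
carry_out:
  steps:
    - [[-1.1, 0, 0], 0, 0.5]
    - [[-1, 0, 0], 0, 0.5]
    - [[0, 0, 0], 0, 0.5]
    - [[0, 0, 0], 0, 0.5]

```text
time: 17.65
position: [0.4454, 0.0372, 0.0709]
tool_rot: [0.913, 0.406, 0.034, -0.014]
ft_force: [0.6, 0.4, 0.2]
grip_width: 0.0433
```

```bash
python3 -c "from h import *; st()"
```

```text
t 17.65 p [0.4454 0.0372 0.0709] yaw 48.0 z [ 0.051  0.053 -0.997] w 0.0433 q [-12.  35. 118.   8.  25. -68.]
```

Request:
carry_out:
  steps:
    - [[0, 0, -0.7], 0, 0.5]
    - [[0, 0, 0], 0, 0.5]
    - [[0, 0, -0.7], 0, 0.5]
    - [[0, 0, 0], 0, 0.5]
    - [[0, 0, -0.7], 0, 0.5]
    - [[0, 0, 0], 0, 0.5]
    - [[0, 0, 0], 0, 0.5]

```text
time: 18.35
position: [0.4463, 0.037, 0.048]
tool_rot: [0.913, 0.407, 0.034, -0.014]
ft_force: [0.9, 0.5, 0.7]
grip_width: 0.0434
```

```bash
python3 -c "from h import *; st()"
```

```text
t 18.35 p [0.4463 0.037  0.048 ] yaw 48.0 z [ 0.052  0.053 -0.997] w 0.0434 q [-12.  38. 118.  10.  22. -69.]
```

Interleaving rest rows stops the drift. Finishing the descent that way.

Request:
carry_out:
  steps:
    - [[0, 0.1, -0.7], 0, 0.5]
    - [[0, 0, 0], 0, 0.5]
    - [[0, 0, -0.7], 0, 0.5]
    - [[0, 0, 0], 0, 0.5]
    - [[0, 0, -0.65], 0, 0.5]
    - [[0, 0, 0], 0, 0.5]
    - [[0, 0, 0], 0, 0.5]

```text
time: 19.05
position: [0.4464, 0.0381, 0.0256]
tool_rot: [0.913, 0.407, 0.035, -0.013]
ft_force: [1.3, -0.5, 0.3]
grip_width: 0.0434
```

```bash
python3 -c "from h import *; st()"
```

```text
t 19.05 p [0.4464 0.0381 0.0256] yaw 48.0 z [ 0.052  0.053 -0.997] w 0.0434 q [-12.  41. 118.  11.  18. -71.]
```

Request:
carry_out:
  steps:
    - [[0, 0, 0.2], 0, 0.5]
    - [[0, 0, 0], 0, 0.7]
    - [[0, 0, 0], 0, 1]
    - [[0, 0, 0], 0, 1]
    - [[0, 0, 0], 0, 1]
    - [[0, 0, 0], 0, 1]
    - [[0, 0, 0], 0, 1]
    - [[0, 0, 0], 0, 1]
    - [[0, 0, 0], 0, 1]

```text
time: 19.95
position: [0.4467, 0.038, 0.0283]
tool_rot: [0.913, 0.407, 0.035, -0.013]
ft_force: [0.8, -0.4, 0.1]
grip_width: 0.0126
```

```bash
python3 -c "from h import *; st()"
```

```text
t 19.95 p [0.4467 0.038  0.0283] yaw 48.0 z [ 0.053  0.052 -0.997] w 0.0126 q [-12.  41. 118.  11.  19. -70.]
```

Request:
carry_out:
  steps:
    - [[0, 0, 1], 0, 1]
    - [[0, 0, 0], 0, 1]
    - [[0, 0, 1.5], 0, 1]
    - [[0, 0, 0], 0, 1]
    - [[0, 0, 2], 0, 1]
    - [[0, 0, 0], 0, 1]
    - [[0, 0, 2.5], 0, 1]
    - [[0, 0, 0], 0, 1]

```text
time: 20.75
position: [0.4462, 0.038, 0.099]
tool_rot: [0.913, 0.407, 0.034, -0.014]
ft_force: [1.4, -0.5, -0.7]
grip_width: 0.0133
```

Request:
carry_out:
  steps:
    - [[1.5, -3.6, 0], 4, 1]
    - [[1.5, -3.6, 0], 4, 1]
    - [[1.5, -3.6, 0], 4, 1]
    - [[1.5, -3.6, 0], 4, 1]
    - [[1.5, -3.6, 0], 4, 1]
    - [[1.5, -3.6, 0], 5, 1]
    - [[1.5, -3.6, 0], 5, 1]
    - [[1.5, -3.6, 0], 5, 1]
    - [[1.5, -3.6, 0], 5, 1]
    - [[0, 0, 0], 0, 1]

```text
time: 21.75
position: [0.5777, -0.2962, 0.0835]
tool_rot: [0.707, 0.706, 0.022, -0.031]
ft_force: [-0.5, -0.4, 0.9]
grip_width: 0.0125
```

```bash
python3 -c "from h import *; st()
c=cams.camera('wrist'); cv2.imwrite('pics/w8.png',c['pixels'][:,:,::-1])"
```

```text
t 21.75 p [ 0.5777 -0.2962  0.0835] yaw 89.9 z [-0.013  0.074 -0.997] w 0.0125 q [ -38.   44.   83.    3.   56. -130.]
```

View pics/w8.png

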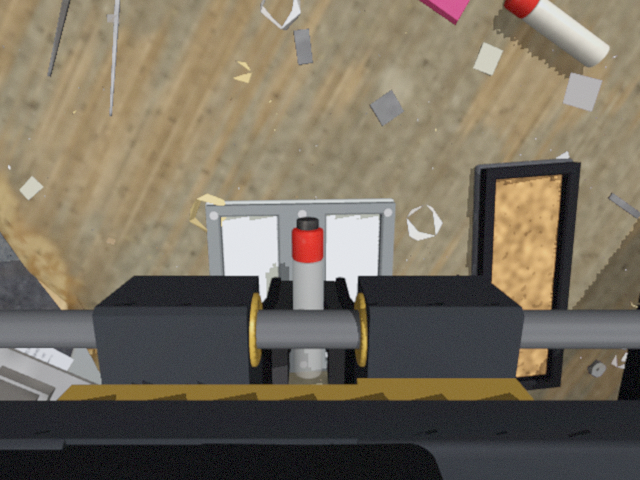

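Tube is held straight, parallel to the channels (red end at (308,240)). Moving over the far channel.

Request:
carry_out:
  steps:
    - [[0.7, -1.2, 0], 0, 1]
    - [[0, 0, 0], 0, 1]
    - [[0.7, -1.3, 0], 0, 1]
    - [[0, 0, 0], 0, 1]
    - [[0, 0, -1], 0, 1]
    - [[0, 0, 0], 0, 1]
    - [[0, 0, -1], 0, 1]
    - [[0, 0, 0], 0, 1]
    - [[0, 0, 0], 0, 1]

```text
time: 22.7
position: [0.581, -0.3036, 0.0525]
tool_rot: [0.706, 0.706, 0.022, -0.048]
ft_force: [1.7, -0.5, 0.1]
grip_width: 0.0126
```

```bash
python3 -c "from h import *; st()"
```

```text
t 22.7 p [ 0.581  -0.3036  0.0525] yaw 89.9 z [-0.036  0.098 -0.995] w 0.0126 q [ -39.   48.   81.    4.   56. -131.]
```

Request:
carry_out:
  steps:
    - [[0, 0, 2], 0, 1]
    - [[0, 0, 2], 0, 1]
    - [[0, 0, 0], 0, 1]
    - [[0, 0, 0], 0, 1]

```text
time: 23.1
position: [0.5802, -0.3026, 0.0925]
tool_rot: [0.706, 0.706, 0.022, -0.049]
ft_force: [-0.2, -0.6, 0.1]
grip_width: 0.0129
```

```bash
python3 -c "from h import *; st()"
```

```text
t 23.1 p [ 0.5802 -0.3026  0.0925] yaw 89.9 z [-0.038  0.1   -0.994] w 0.0129 q [ -39.   45.   80.    4.   60. -131.]
```

Request:
carry_out:
  steps:
    - [[1, -1.8, 0], 0, 1]
    - [[0, 0, 0], 0, 1]
    - [[0, 0, 0], 0, 1]

```text
time: 23.4
position: [0.589, -0.3194, 0.0903]
tool_rot: [0.706, 0.706, 0.022, -0.051]
ft_force: [-0.4, 0.6, 0.0]
grip_width: 0.0125
```

```bash
python3 -c "from h import *; st()"
```

```text
t 23.4 p [ 0.589  -0.3194  0.0903] yaw 89.9 z [-0.041  0.102 -0.994] w 0.0125 q [ -39.   46.   78.    3.   62. -131.]
```

Request:
carry_out:
  steps:
    - [[0.15, -0.1, -0.8], 0, 1]
    - [[0, 0, 0], 0, 1]
    - [[0.1, -0.1, -0.8], 0, 1]
    - [[0, 0, 0], 0, 1]
    - [[0, 0, -0.8], 0, 1]
    - [[0, 0, 0], 0, 1]
    - [[0, 0, -0.8], 0, 1]
    - [[0, 0, 0], 0, 1]
    - [[0, 0, 0], 0, 1]

```text
time: 24.3
position: [0.5895, -0.3184, 0.0529]
tool_rot: [0.706, 0.706, 0.022, -0.054]
ft_force: [-0.5, 0.3, -0.0]
grip_width: 0.0126
```

```bash
python3 -c "from h import *; st()"
```

```text
t 24.3 p [ 0.5895 -0.3184  0.0529] yaw 89.9 z [-0.046  0.107 -0.993] w 0.0126 q [ -39.   49.   78.    4.   59. -131.]
```

Request:
carry_out:
  steps:
    - [[0.1, -0.15, -0.5], 0, 1]
    - [[0, 0, 0], 0, 1]
    - [[0.1, -0.1, -0.5], 0, 1]
    - [[0, 0, 0], 0, 1]
    - [[0, -0.1, -0.5], 0, 1]
    - [[0, 0, 0], 0, 1]
    - [[0, 0, 0], 0, 1]

```text
time: 25.0
position: [0.592, -0.3227, 0.0371]
tool_rot: [0.706, 0.706, 0.022, -0.053]
ft_force: [0.3, -0.4, 0.1]
grip_width: 0.0128
```

```bash
python3 -c "from h import *; st()
c=cams.camera('scene'); cv2.imwrite('pics/s2.png',cv2.resize(c['pixels'][170:330,180:500,::-1],None,fx=2.5,fy=2.5,interpolation=2))"
```

```text
t 25.0 p [ 0.592  -0.3227  0.0371] yaw 89.9 z [-0.045  0.106 -0.993] w 0.0128 q [ -39.   50.   78.    4.   58. -131.]
```

View pics/s2.png

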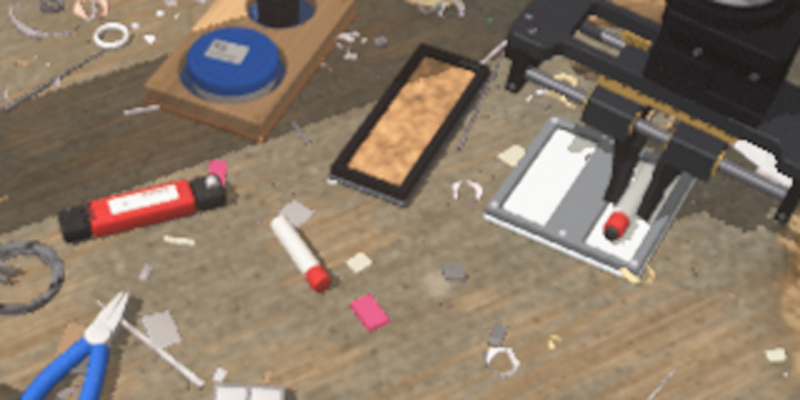

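Tube hangs just over the far channel; tin and pot sit in their wells. Releasing.

Request:
carry_out:
  steps:
    - [[0, 0.05, -0.15], 0, 1]
    - [[0, 0, 0], 0, 1]
    - [[0, 0, 0], 0, 0.75]
    - [[0, 0, 0], 0, 0.75]
    - [[0, 0, 0], 0, 0.65]
    - [[0, 0, 0], 0, 0.65]
    - [[0, 0, 1], 0, 0.65]
    - [[0, 0, 0], 0, 0.65]
    - [[0, 0, 2], 0, 0.65]
    - [[0, 0, 0], 0, 0.65]

```text
time: 26.05
position: [0.5924, -0.3224, 0.0676]
tool_rot: [0.706, 0.706, 0.022, -0.053]
ft_force: [0.4, -0.1, 0.6]
grip_width: 0.0303
```

```bash
python3 -c "from h import *; st()"
```

```text
t 26.05 p [ 0.5924 -0.3224  0.0676] yaw 89.9 z [-0.044  0.105 -0.993] w 0.0303 q [ -39.   48.   77.    4.   61. -131.]
```

Request:
carry_out:
  steps:
    - [[0, 0, 2], 0, 0.5]
    - [[-2.8, 3.2, 0], 0, 0.5]
    - [[-2.8, 3.2, 0], 0, 0.5]
    - [[-2.8, 3.2, 0], 0, 0.5]
    - [[-2.8, 3.2, 0], 0, 0.5]
    - [[-2.6, 3, 0], 0, 0.5]
    - [[0, 0, 0], 0, 0.5]
    - [[0, 0, 0], 0, 0.5]

```text
time: 26.85
position: [0.4483, -0.16, 0.087]
tool_rot: [0.706, 0.706, 0.022, -0.051]
ft_force: [0.3, -0.3, 0.3]
grip_width: 0.0438
```

```bash
python3 -c "from h import *; st()"
```

```text
t 26.85 p [ 0.4483 -0.16    0.087 ] yaw 89.8 z [-0.042  0.103 -0.994] w 0.0438 q [ -35.   36.  108.    5.   42. -129.]
```

Request:
carry_out:
  steps:
    - [[0, 0, 0.2], -8.4, 0.5]
    - [[0, 0, 0], -8.4, 0.5]
    - [[0, 0, 0], -8.4, 0.5]
    - [[0, 0, 0], -8.4, 0.5]
    - [[0, 0, 0], -8.4, 0.5]
    - [[0, 0, 0], -8.4, 0.5]
    - [[0, 0, 0], -8.4, 0.5]

```text
time: 27.55
position: [0.4575, -0.1692, 0.0882]
tool_rot: [0.965, 0.256, 0.046, -0.027]
ft_force: [-0.3, -0.5, 0.2]
grip_width: 0.0435
```

```bash
python3 -c "from h import *; st()"
```

```text
t 27.55 p [ 0.4575 -0.1692  0.0882] yaw 29.6 z [ 0.075  0.075 -0.994] w 0.0435 q [-37.  35. 111.  11.  34. -76.]
```

Request:
carry_out:
  steps:
    - [[0, 0, 0], -8.4, 0.5]
    - [[0, 0, 0], -8.4, 0.5]
    - [[0, 0, 0], -8.4, 0.5]
    - [[0, 0, 0], -8.4, 0.5]
    - [[0, 0, 0], -8.4, 0.5]
    - [[0, 0, 0], -8.4, 0.5]
    - [[0, 0, 0], -6, 0.5]
    - [[0, 0, 0], 0, 0.5]

```text
time: 28.35
position: [0.4684, -0.1813, 0.0874]
tool_rot: [0.968, -0.243, 0.059, 0.004]
ft_force: [-0.8, 0.5, -0.2]
grip_width: 0.0439
```

```bash
python3 -c "from h import *; st()"
```

```text
t 28.35 p [ 0.4684 -0.1813  0.0874] yaw -28.3 z [ 0.112 -0.037 -0.993] w 0.0439 q [-35.  35. 112.   4.  27. -11.]
```

Request:
carry_out:
  steps:
    - [[-0.5, 0.55, 0], 0, 0.65]
    - [[0, 0, 0], 0, 0.65]
    - [[-0.5, 0.55, 0], 0, 0.65]
    - [[0, 0, 0], 0, 0.65]
    - [[-0.5, 0.55, 0], 0, 0.65]
    - [[0, 0, 0], 0, 0.65]
    - [[0, 0, -0.8], 0, 0.65]
    - [[0, 0, 0], 0, 0.65]
    - [[0, 0, -0.8], 0, 0.65]
    - [[0, 0, 0], 0, 0.65]

```text
time: 29.35
position: [0.4536, -0.1652, 0.0699]
tool_rot: [0.969, -0.24, 0.06, 0.004]
ft_force: [-0.4, -0.3, 0.9]
grip_width: 0.0303
```

Run:
```python
from h import *
st()
c=cams.camera("wrist"); im=c["pixels"][:,:,::-1].copy()
q=pix(c,(.4547,-.1646,.0065)); print(q); cv2.drawMarker(im,tuple(q.round().astype(int).tolist()),(0,255,0),0,12,1)
cv2.imwrite("pics/w9.png",im)
```

```text
t 29.35 p [ 0.4536 -0.1652  0.0699] yaw -27.9 z [ 0.114 -0.038 -0.993] w 0.0303 q [-34.  36. 115.   5.  22. -11.]
[295.24757482 268.49346539]
```

View pics/w9.png

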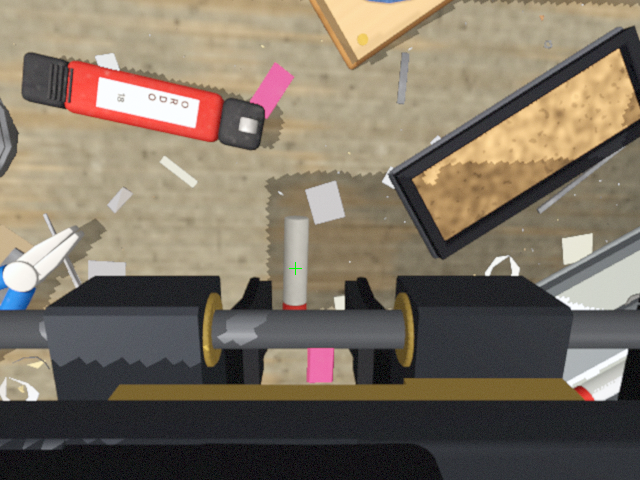

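White tube runs straight down the image, between the fingers and 12 px left of centre. The cutter is visible from (24,78) to (263,124), so I'm measuring it too.

Run:
```python
from h import *
c=cams.camera("wrist")
a,b=world(c,24,78,.012),world(c,263,124,.012); d=b-a
print(a,b,(a+b)/2,np.linalg.norm(d),np.degrees(np.arctan2(d[1],d[0])))
print(world(c,296,218,.0065))
```

```text
[ 0.39528114 -0.03097337  0.012     ] [ 0.47554526 -0.09419701  0.012     ] [ 0.4354132  -0.06258519  0.012     ] 0.10217415097546906 -38.22732497406623
[ 0.46799114 -0.14164112  0.0065    ]
```

Request:
carry_out:
  steps:
    - [[0, 0, -0.8], 0, 0.65]
    - [[0, 0, 0], 0, 0.65]
    - [[-0.1, 0.1, -0.8], 0, 0.65]
    - [[0, 0, 0], 0, 0.65]
    - [[0, 0, -0.8], 0, 0.65]
    - [[0, 0, 0], 0, 0.65]
    - [[0, 0, -0.8], 0, 0.65]
    - [[0, 0, 0], 0, 0.65]
    - [[0, 0, 0], 0, 0.65]

```text
time: 30.35
position: [0.4532, -0.1647, 0.0355]
tool_rot: [0.969, -0.24, 0.061, 0.005]
ft_force: [-0.1, -0.1, -0.1]
grip_width: 0.0307
```

```bash
python3 -c "from h import *; st()"
```

```text
t 30.35 p [ 0.4532 -0.1647  0.0355] yaw -27.9 z [ 0.116 -0.039 -0.993] w 0.0307 q [-34.  40. 116.   7.  17. -13.]
```

Request:
carry_out:
  steps:
    - [[-0.05, -0.1, -0.4], 0, 0.65]
    - [[0, 0, 0], 0, 0.65]
    - [[0, 0, -0.35], 0, 0.65]
    - [[0, 0, 0], 0, 0.65]
    - [[0, 0, 0], 0, 1]
    - [[0, 0, 0], 0, 1]
    - [[0, 0, 0], 0, 1]
    - [[0, 0, 0], 0, 1]
    - [[0, 0, 0], 0, 1]
    - [[0, 0, 0], 0, 1]

```text
time: 31.35
position: [0.453, -0.1659, 0.0279]
tool_rot: [0.969, -0.24, 0.061, 0.005]
ft_force: [0.2, -0.0, 0.7]
grip_width: 0.0127
```

```bash
python3 -c "from h import *; st()"
```

```text
t 31.35 p [ 0.453  -0.1659  0.0279] yaw -27.9 z [ 0.117 -0.039 -0.992] w 0.0127 q [-35.  41. 116.   7.  16. -13.]
```

Request:
carry_out:
  steps:
    - [[0, 0, 0.8], 0, 1]
    - [[0, 0, 0], 0, 1]
    - [[0, 0, 1.2], 0, 1]
    - [[0, 0, 0], 0, 1]
    - [[0, 0, 1.5], 0, 1]
    - [[0, 0, 0], 0, 1]
    - [[0, 0, 1.5], 0, 1]
    - [[0, 0, 0], 0, 1]

```text
time: 32.15
position: [0.4527, -0.1658, 0.0784]
tool_rot: [0.969, -0.24, 0.061, 0.005]
ft_force: [-0.1, 0.5, -0.7]
grip_width: 0.0128
```

Request:
carry_out:
  steps:
    - [[1.6, -1.1, 0], -7, 1]
    - [[1.6, -1.1, 0], -7, 1]
    - [[1.6, -1.1, 0], -7, 1]
    - [[1.6, -1.1, 0], -7, 1]
    - [[1.6, -1.1, 0], -7, 1]
    - [[1.6, -1.1, 0], -7, 1]
    - [[1.6, -1.1, 0], -7, 1]
    - [[1.4, -1, 0], -7, 1]
    - [[0, 0, 0], -6, 1]
    - [[0, 0, 0], 0, 1]

```text
time: 33.15
position: [0.5776, -0.2518, 0.0641]
tool_rot: [-0.692, 0.72, -0.041, -0.032]
ft_force: [-0.2, 0.3, 0.0]
grip_width: 0.0129
```

```bash
python3 -c "from h import *; st()"
```

```text
t 33.15 p [ 0.5776 -0.2518  0.0641] yaw -92.4 z [ 0.011 -0.103 -0.995] w 0.0129 q [-32.  43.  91.  -7.  42.  66.]
```

Request:
carry_out:
  steps:
    - [[0.5, -0.4, 0], 1.2, 1]
    - [[0, 0, 0], 0, 1]
    - [[0.5, -0.4, 0], 1.2, 1]
    - [[0, 0, 0], 0, 1]
    - [[0.4, -0.3, 0], 0, 1]
    - [[0, 0, 0], 0, 1]
    - [[0, 0, -0.6], 0, 1]
    - [[0, 0, 0], 0, 1]
    - [[0, 0, -0.6], 0, 1]
    - [[0, 0, 0], 0, 1]

```text
time: 34.15
position: [0.5902, -0.2623, 0.0485]
tool_rot: [0.71, -0.702, 0.039, 0.031]
ft_force: [-0.4, -0.8, -1.1]
grip_width: 0.013
```

```bash
python3 -c "from h import *; st()"
```

```text
t 34.15 p [ 0.5902 -0.2623  0.0485] yaw -89.4 z [ 0.012 -0.099 -0.995] w 0.013 q [-32.  46.  89.  -7.  42.  62.]
```

Request:
carry_out:
  steps:
    - [[0.1, -0.1, -0.6], 0, 1]
    - [[0, 0, 0], 0, 1]
    - [[0, 0, -0.6], 0, 1]
    - [[0, 0, 0], 0, 1]
    - [[0, 0, 0], 0, 1]

```text
time: 34.65
position: [0.5911, -0.2631, 0.0348]
tool_rot: [0.71, -0.702, 0.039, 0.031]
ft_force: [-0.2, 0.5, 0.0]
grip_width: 0.0126
```

```bash
python3 -c "from h import *; st()
c=cams.camera('scene'); cv2.imwrite('pics/s3.png',cv2.resize(c['pixels'][190:300,340:500,::-1],None,fx=5,fy=5,interpolation=2))"
```

```text
t 34.65 p [ 0.5911 -0.2631  0.0348] yaw -89.3 z [ 0.012 -0.099 -0.995] w 0.0126 q [-32.  47.  88.  -7.  41.  62.]
```

View pics/s3.png

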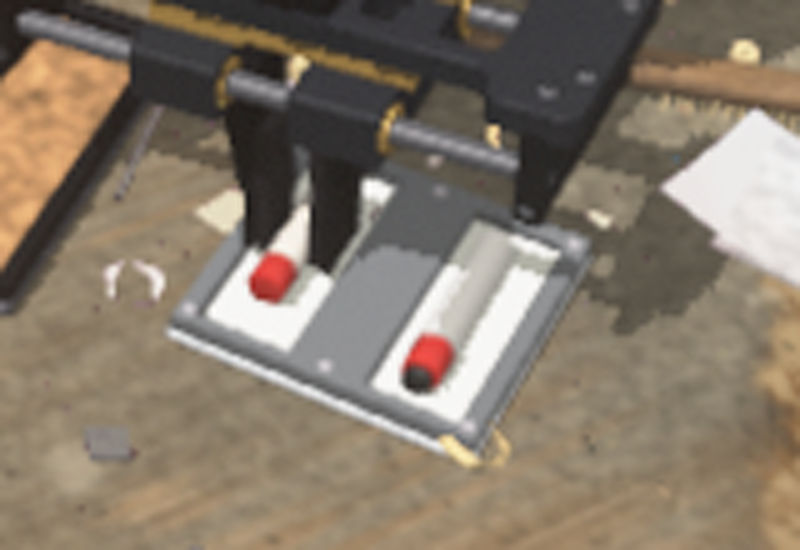

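White tube is in the near channel and the clear one lies down in the far channel. Releasing while rising slightly.

Request:
carry_out:
  steps:
    - [[0, 0, 0], 0, 0.8]
    - [[0, 0, 0], 0, 0.8]
    - [[0, 0, 0], 0, 0.78]
    - [[0, 0, 0.3], 0, 0.75]
    - [[0, 0, 0.5], 0, 0.7]
    - [[0, 0, 0], 0, 0.7]
    - [[0, 0, 1], 0, 0.6]
    - [[0, 0, 0], 0, 0.5]
    - [[0, 0, 2], 0, 0.5]
    - [[0, 0, 0], 0, 0.5]

```text
time: 35.7
position: [0.5918, -0.2636, 0.0763]
tool_rot: [0.71, -0.702, 0.04, 0.031]
ft_force: [0.7, -0.2, 0.4]
grip_width: 0.0421
```

```bash
python3 -c "from h import *; st()"
```

```text
t 35.7 p [ 0.5918 -0.2636  0.0763] yaw -89.4 z [ 0.014 -0.1   -0.995] w 0.0421 q [-32.  43.  88.  -6.  45.  62.]
```

Request:
carry_out:
  steps:
    - [[-1.7, 2.2, 0.7], -4.4, 0.5]
    - [[-1.7, 2.2, 0.7], -4.4, 0.5]
    - [[-1.7, 2.2, 0], -4.4, 0.5]
    - [[-1.7, 2.2, 0], -4.4, 0.5]
    - [[-1.7, 2.2, 0], -4.4, 0.5]
    - [[-1.7, 2.2, 0], -4.4, 0.5]
    - [[-1.7, 2.2, 0], -4.4, 0.5]
    - [[-1.7, 2.2, 0], -4.4, 0.5]
    - [[-1.7, 2.2, 0], -4.4, 0.5]
    - [[0, 0, 0], 0, 0.5]

```text
time: 36.7
position: [0.4306, -0.0598, 0.0885]
tool_rot: [-0.416, 0.908, -0.027, -0.045]
ft_force: [-0.8, -0.5, -0.5]
grip_width: 0.0439
```

```bash
python3 -c "from h import *; st()"
```

```text
t 36.7 p [ 0.4306 -0.0598  0.0885] yaw -130.8 z [-0.06  -0.088 -0.994] w 0.0439 q [-19.  34. 115. -11.  34. 121.]
```

Request:
carry_out:
  steps:
    - [[0.35, -0.1, 0], 1.6, 0.5]
    - [[0, 0, 0], 0, 0.5]
    - [[0.3, -0.1, -0.8], 0, 0.5]
    - [[0, 0, 0], 0, 0.5]
    - [[0, 0, -0.8], 0, 0.5]
    - [[0, 0, 0], 0, 0.5]
    - [[0, 0, -0.8], 0, 0.5]
    - [[0, 0, 0], 0, 0.5]
    - [[0, 0, -0.8], 0, 0.5]
    - [[0, 0, 0], 0, 0.5]

```text
time: 37.7
position: [0.4422, -0.0656, 0.0529]
tool_rot: [-0.43, 0.901, -0.03, -0.043]
ft_force: [0.5, -0.3, 0.4]
grip_width: 0.0431
```

```bash
python3 -c "from h import *; st()"
```

```text
t 37.7 p [ 0.4422 -0.0656  0.0529] yaw -129.1 z [-0.051 -0.091 -0.995] w 0.0431 q [-19.  38. 114. -12.  29. 121.]
```

Request:
carry_out:
  steps:
    - [[-0.3, 0.25, 0], 0, 0.5]
    - [[0, 0, 0], 0, 0.5]
    - [[-0.25, 0.2, -0.5], 0, 0.5]
    - [[0, 0, 0], 0, 0.5]
    - [[0, 0, -0.7], 0, 0.5]
    - [[0, 0, 0], 0, 0.5]
    - [[0, 0, 0], 0, 0.5]

```text
time: 38.4
position: [0.4362, -0.0604, 0.04]
tool_rot: [-0.43, 0.901, -0.03, -0.043]
ft_force: [-0.6, -0.3, -0.1]
grip_width: 0.0435
```

```bash
python3 -c "from h import *; st()"
```

```text
t 38.4 p [ 0.4362 -0.0604  0.04  ] yaw -129.0 z [-0.051 -0.091 -0.995] w 0.0435 q [-19.  40. 115. -13.  27. 122.]
```

Request:
carry_out:
  steps:
    - [[0.05, -0.1, -0.5], 0, 0.55]
    - [[0, 0, 0], 0, 0.55]
    - [[0, 0, -0.45], 0, 0.55]
    - [[0, 0, 0], 0, 0.55]
    - [[0, 0, 0], 0, 0.55]
  squeeze: 25

```text
time: 38.9
position: [0.4371, -0.0617, 0.0295]
tool_rot: [-0.43, 0.901, -0.03, -0.043]
ft_force: [0.9, 0.4, -0.1]
grip_width: 0.0391
```

```bash
python3 -c "from h import *; st()"
```

```text
t 38.9 p [ 0.4371 -0.0617  0.0295] yaw -129.1 z [-0.051 -0.091 -0.995] w 0.0391 q [-19.  41. 115. -14.  25. 123.]
```

Request:
carry_out:
  steps:
    - [[0, 0, 0], 0, 0.7]
    - [[0, 0, 0], 0, 1]
    - [[0, 0, 0], 0, 1]
    - [[0, 0, 0], 0, 1]
    - [[0, 0, 0], 0, 1]
    - [[0, 0, 0], 0, 1]
    - [[0, 0, 0], 0, 1]
    - [[0, 0, 0.5], 0, 1]
    - [[0, 0, 0], 0, 1]

```text
time: 39.8
position: [0.437, -0.0616, 0.035]
tool_rot: [-0.43, 0.901, -0.03, -0.043]
ft_force: [-0.6, 0.5, 0.3]
grip_width: 0.0219
```

```bash
python3 -c "from h import *; st()"
```

```text
t 39.8 p [ 0.437  -0.0616  0.035 ] yaw -129.1 z [-0.05  -0.091 -0.995] w 0.0219 q [-19.  41. 115. -14.  26. 123.]
```

Request:
carry_out:
  steps:
    - [[0, 0, 0.8], 0, 1]
    - [[0, 0, 0], 0, 1]
    - [[0, 0, 1.2], 0, 1]
    - [[0, 0, 0], 0, 1]
    - [[0, 0, 1.5], 0, 1]
    - [[0, 0, 0], 0, 1]
    - [[0, 0, 1.5], 0, 1]
    - [[0, 0, 0], 0, 1]

```text
time: 40.6
position: [0.4367, -0.0616, 0.0858]
tool_rot: [-0.43, 0.901, -0.03, -0.043]
ft_force: [0.4, 0.5, -0.7]
grip_width: 0.0216
```

Request:
carry_out:
  steps:
    - [[1.7, -1.2, 0], 4.8, 1]
    - [[1.7, -1.2, 0], 4.8, 1]
    - [[1.7, -1.2, 0], 4.8, 1]
    - [[1.7, -1.2, 0], 4.8, 1]
    - [[1.7, -1.2, 0], 4.8, 1]
    - [[1.7, -1.2, 0], 4.8, 1]
    - [[1.7, -1.1, 0], 4.8, 1]
    - [[1.7, -1.1, 0], 4.8, 1]
    - [[1.6, -1, 0], 4.8, 1]
    - [[0, 0, 0], 0, 1]

```text
time: 41.6
position: [0.5873, -0.1677, 0.0722]
tool_rot: [0.742, -0.669, 0.039, 0.035]
ft_force: [0.1, -0.8, 0.6]
grip_width: 0.0215
```

```bash
python3 -c "from h import *; st()"
```

```text
t 41.6 p [ 0.5873 -0.1677  0.0722] yaw -84.1 z [ 0.011 -0.103 -0.995] w 0.0215 q [-24.  42.  93.  -8.  42.  66.]
```

Request:
carry_out:
  steps:
    - [[0.2, 0.2, 0], -1.9, 1]
    - [[0, 0, 0], 0, 1]
    - [[0.1, 0.1, -0.7], 0, 1]
    - [[0, 0, 0], 0, 1]
    - [[0, 0, -0.7], 0, 1]
    - [[0, 0, 0], 0, 1]
    - [[0, 0, -0.7], 0, 1]
    - [[0, 0, 0], 0, 1]
    - [[0, 0, 0], 0, 1]

```text
time: 42.5
position: [0.5836, -0.1613, 0.0441]
tool_rot: [0.729, -0.683, 0.032, 0.038]
ft_force: [0.7, -0.8, -0.7]
grip_width: 0.0218
```

```bash
python3 -c "from h import *; st()"
```

```text
t 42.5 p [ 0.5836 -0.1613  0.0441] yaw -86.3 z [-0.005 -0.099 -0.995] w 0.0218 q [-24.  45.  93.  -8.  40.  69.]
```

Request:
carry_out:
  steps:
    - [[0.35, -0.15, 0], 0, 1]
    - [[0, 0, 0], 0, 1]
    - [[0.35, -0.15, 0], 0, 1]
    - [[0, 0, 0], 0, 1]
    - [[0, 0, 0], 0, 1]

```text
time: 43.0
position: [0.5921, -0.1651, 0.0449]
tool_rot: [0.729, -0.683, 0.033, 0.037]
ft_force: [-0.5, 0.3, -0.9]
grip_width: 0.0217
```

```bash
python3 -c "from h import *; st()
c=cams.camera('scene'); cv2.imwrite('pics/s4.png',cv2.resize(c['pixels'][140:290,230:480,::-1],None,fx=3.2,fy=3.2,interpolation=2))"
```

```text
t 43.0 p [ 0.5921 -0.1651  0.0449] yaw -86.3 z [-0.003 -0.099 -0.995] w 0.0217 q [-24.  45.  92.  -8.  41.  69.]
```

View pics/s4.png

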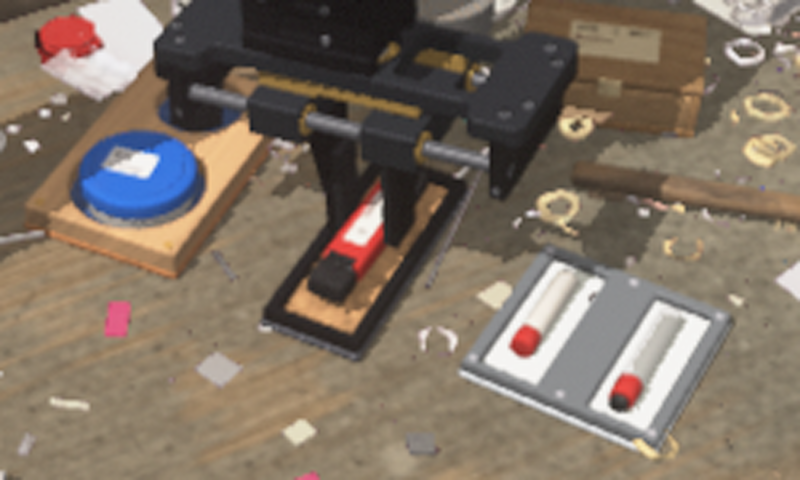

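Cutter hangs over its recess and is aligned with it. Lowering and releasing.

Request:
carry_out:
  steps:
    - [[0, 0, -0.4], 0, 1]
    - [[0, 0, 0], 0, 1]
    - [[0, 0, -0.35], 0, 1]
    - [[0, 0, 0], 0, 1]
    - [[0, 0, 0], 0, 1]

```text
time: 43.55
position: [0.5921, -0.1651, 0.0367]
tool_rot: [0.729, -0.683, 0.033, 0.037]
ft_force: [0.2, -0.4, -0.1]
grip_width: 0.0216
```

```bash
python3 -c "from h import *; st()"
```

```text
t 43.55 p [ 0.5921 -0.1651  0.0367] yaw -86.3 z [-0.003 -0.1   -0.995] w 0.0216 q [-24.  46.  92.  -8.  40.  69.]
```

Request:
carry_out:
  steps:
    - [[0, 0, 0], 0, 0.72]
    - [[0, 0, 0.1], 0, 0.71]
    - [[0, 0, 0.2], 0, 0.68]
    - [[0, 0, 0.3], 0, 0.65]
    - [[0, 0, 0], 0, 0.6]
    - [[0, 0, 0.8], 0, 0.6]
    - [[0, 0, 0], 0, 0.5]
    - [[0, 0, 1.5], 0, 0.5]
    - [[0, 0, 2], 0, 0.5]
    - [[0, 0, 0], 0, 0.5]

```text
time: 44.55
position: [0.5924, -0.1652, 0.0901]
tool_rot: [0.729, -0.683, 0.034, 0.037]
ft_force: [0.7, 0.3, 0.2]
grip_width: 0.0436
```

Request:
carry_out:
  steps:
    - [[0, 0, 3], 0, 0.5]
    - [[0, 0, 3], 0, 0.5]
    - [[-1, -4, 1], 0, 0.5]
    - [[-1, -4, 0], 0, 0.5]
    - [[-2, -4, 0], 0, 0.5]
    - [[-3, -4, 0], 0, 0.5]
    - [[-3, -4, 0], 0, 0.5]
    - [[-3, -4, 0], 0, 0.5]
    - [[0, 0, 0], 0, 0.5]
    - [[0, 0, 0], 0, 0.5]

```text
time: 45.55
position: [0.4592, -0.4105, 0.1647]
tool_rot: [0.73, -0.682, 0.037, 0.037]
ft_force: [-0.3, 0.8, 0.9]
grip_width: 0.0435
```

Run:
```python
from h import *
st()
c=cams.camera("top"); im=np.ascontiguousarray(c["pixels"][:,:,::-1])
cv2.imwrite("pics/end.png",cv2.resize(im[135:235,220:460],None,fx=3.3,fy=3.3,interpolation=cv2.INTER_CUBIC))
```

```text
t 45.55 p [ 0.4592 -0.4105  0.1647] yaw -86.1 z [ 0.004 -0.105 -0.994] w 0.0435 q [-50.  34.  91.  -5.  51.  38.]
```

View pics/end.png

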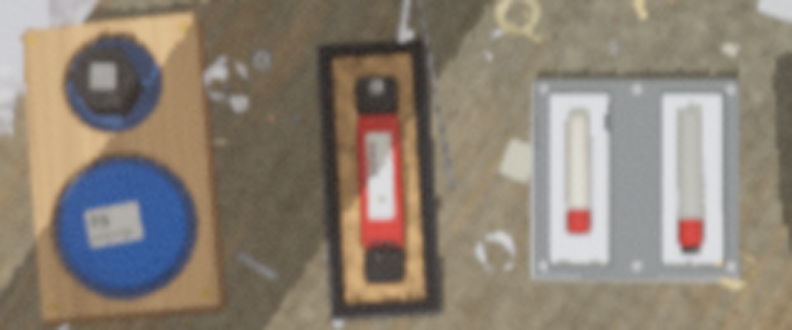

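Everything shows in its holder: tin (126,227), pot (105,77), cutter (378,178), white tube (579,171), clear tube (690,178). Checking the offsets in the holder frames.

Run:
```python
from h import *
c=cams.camera("top")
W=lambda p,z: world(c,220+(p[0]+.5)/3.3-.5,135+(p[1]+.5)/3.3-.5,z)[:2]
def loc(p,z,cen,a):
    d=W(p,z)-np.array(cen); a=np.radians(a); return (1000*np.array([d@[np.cos(a),np.sin(a)],d@[-np.sin(a),np.cos(a)]])).round(1)
tray=((25,32),(195,13),(221,305),(43,318)); tc=np.mean([W(p,.016) for p in tray],0); print('tray',tc)
for t in (tc,(.5952,-.0387)):  # tray y axis at 185.3 deg -> x axis at 95.3
    print('tin',loc((126,227),.026,t,95.3),'want 0,30; pot',loc((105,77),.032,t,95.3),'want 0,-42')
print('cutter',loc((378,178),.018,(.5907,-.1661),4),'white',loc((579,171),.0115,(.5907,-.293),0),'clear',loc((690,178),.0115,(.5907,-.293),0))
```

```text
tray [ 0.59559796 -0.03826194]
tin [-1.8 31.8] want 0,30; pot [  2.1 -41.8] want 0,-42
tin [-1.4 31.4] want 0,30; pot [  2.5 -42.2] want 0,-42
cutter [-0.4  0. ] white [ 4.7 27.6] clear [  1.6 -26.9]
```

```bash
python3 -c "
from h import *
print(robot.hand_in()); st()"
```

```text
the job is handed in; nothing more can be done
None
the job is handed in; nothing more can be done
```

All five things are in their holders, let go, and the job is handed in at about 45.6 s of the 115 s allowed. The hand-in reports no verdict.

Offsets below come from the final top view, good to about 2 mm:

| Thing | Holder | Offset from centre | Allowed |
|---|---|---|---|
| Blue tin | large well of the tray | about 2.5 mm | 12 mm |
| Black pot | small well of the tray | about 2.5 mm | 12 mm |
| White tube | near channel of the rack | 5 mm along, under 1 mm across | 15 mm along, 11 mm across |
| Clear tube | far channel of the rack | 2 mm along, 1 mm across | 15 mm along, 11 mm across |
| Cutter | recess of the rest | under 1 mm | 14 mm along, 12 mm across |

- **Seating not measured:** there is no depth reading, so I judged "fully down" from the pictures and from each thing's clearance in its holder. Nothing looked tilted or perched on a rim.
- **Tool drift:** the gripper leaned up to about 7° off vertical during the work, and I could not command it back. I worked around it with small steps and rests, and released the tubes and cutter 1–2 mm above their floors.
- **Forces:** every force reading I got stayed under about 2 N. The gripper ended clear of everything at 0.16 m height.

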